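# Select the stepped master on the setting station and store it

## Task

On the grey setting station, gently press the white key in front of the stepped steel setting master all the way down with the fingertips; it stays down. Then press the green key fully down to store the choice, let it spring back up and move clear. Pick nothing up, do not press the other two white keys, and leave the setting pieces, the plug gauge and the oil bottle where they are.

Things in the scene. Friction and masses are not known exactly. Their poses are not given: they have to be found in the camera images.
- station: Grey station fixed to the bench, 160 (x) x 350 (y) mm, deck 30 mm high. Origin: centre of underside; x runs from keys to nests, y left along the row. Keys at x -45 mm: green at y +127.5, white at +42.5, -42.5, -127.5. 75 mm behind each white key (same y) is its nest: flat black disc 58 mm wide, 2 mm above the deck, tied to it by a white line. Behind the green key only a low black window.
- stepped_master: Plain steel stepped setting master, a short thick cylinder with a thinner one on top, 30 mm across and 43 mm tall, standing loose in one of the three nests (which one varies). Origin: centre of its underside, z up.
- large_ring: Steel setting ring lying flat in another nest, 46 mm across, 14 mm high, loose. Origin: centre of its underside. Must not be moved.
- small_ring: Steel setting ring lying flat in the third nest, 34 mm across, 12 mm high, loose. Origin: centre of its underside. Must not be moved.
- key_a_top (a point): Centre of the flat top of the left white key (round, 26 mm across, in a flat 36 mm black collar 3 mm high). Up, its top is 44 mm above the bench (14 mm above the deck); fully down, 38 mm. It moves with the key. Its nest is 75 mm behind it, along the station's x.
- key_b_top (a point): Centre of the flat top of the middle white key (round, 26 mm across, in a flat 36 mm black collar 3 mm high). Up, its top is 44 mm above the bench (14 mm above the deck); fully down, 38 mm. It moves with the key. Its nest is 75 mm behind it, along the station's x.
- key_c_top (a point): Centre of the flat top of the right white key (round, 26 mm across, in a flat 36 mm black collar 3 mm high). Up, its top is 44 mm above the bench (14 mm above the deck); fully down, 38 mm. It moves with the key. Its nest is 75 mm behind it, along the station's x.
- key_a (a joint): Depression of the left white key in m: 0 up, 0.006 fully down. It starts up, yields at about 3 N, and stays where it is left (latches by friction), hitting a hard stop at 0.006.
- key_b (a joint): Depression of the middle white key in m: 0 up, 0.006 fully down. It starts up, yields at about 3 N, and stays where it is left (latches by friction), hitting a hard stop at 0.006.
- key_c (a joint): Depression of the right white key in m: 0 up, 0.006 fully down. It starts up, yields at about 3 N, and stays where it is left (latches by friction), hitting a hard stop at 0.006.
- store_key_top (a point): Centre of the flat top of the green store key at the left end of the row, same size and heights as the white keys (top 44 mm above the bench when up, 38 mm when down).
- store_key (a joint): Depression of the green key in m: 0 up, 0.006 fully down. A spring returns it: about 1.6 N to start, 4 N fully down, then a hard stop.
- plug_gauge: Loose steel plug gauge with a six-sided handle, 98 mm long (its y), 18 mm wide, 16 mm high, lying on the bench just in front of the station. Origin: centre of its underside. Bystander.
- oil_bottle: Loose small yellow oil bottle with a red spout, 36 mm across, 98 mm tall, standing on the bench beside the station's right end. Origin: centre of its underside. Bystander.
There are look-alikes about, which are no part of the job. There is more than one size of the stepped_master; the one meant has the size given above.

How it is judged:
By the outcome, as a careful person would: the job done as asked, in the order asked, and still so for the second after the job is handed in, with the robot touching nothing.
It also fails if it takes over 35 s, if anything falls off the work surface, if the arm or the gripper's body presses on something with over 40 N, if the wrist force passes 120 N, or if a joint passes its speed limit or range.

## Robot

A 6-joint arm with a two-finger parallel gripper is mounted at the origin on the work surface; the furniture and walls round the work are solid. World frame = base frame: x ahead of the robot, y to its left, z up, the work surface at z = 0. Lengths are in m, angles in rad, forces in N, time in s.
With the tool pointing down it reaches from about 0.275 to 0.825 m from the base axis. Payload 4.9 kg.
Tool frame: the origin (TCP) lies at the centre of the arm's flange, where the gripper is bolted on; the fingertips stand 173 mm ahead of it and the grasp point (between the pads) lies 155 mm ahead of it; z points along the fingers, y is the direction in which the jaws open and shut (so a half turn about z gives the same grasp; the last joint's range is limited). The gripper opens to 85 mm and grips with 20 to 120 N. Pads are 22 mm wide; open, the fingers measure 114 mm over their backs; the gripper's body (76 mm by 85 mm) begins 54 mm behind the grasp point. The pads swing forward as they close: fully open they stand 13 mm farther back than shut.
Start: joints at [-0.134, 0.326, -0.193, 1.052, 0, 1.437], TCP at [0.55, 0, 0.405] pointing down, gripper open.
Joint ranges: [-2.65, 2.65], [-0.97, 1.79], [-1.3, 1.35], [-1.93, 2.1], [-1.47, 1.37], [-3.14, 3.14]. Speed limits (rad/s): [2.57, 2.57, 3.14, 3.14, 3.14, 3.14].

## Interface

Orientations are given as [roll, pitch, yaw] about the fixed x, y, z axes, in that order (R = Rz(yaw) Ry(pitch) Rx(roll)).
In Python, from cell import state, read_camera, calibration, finish_job gives the robot as it stands. The module is installed in compiled form; this text tells all that it offers.
- The arm moves only by the shell command python3 -m jog 'ROWS' [OPENING] [FORCE]. ROWS is JSON, a list of rows, each a list of 6 numbers: the shift along the tool's x, y, z in m, then the turn, a rotation vector about the tool's x, y, z in degrees. A call has 1 to 20 rows; each row is the pose to reach, as a shift and turn from the pose commanded when the call began, along the tool's axes at that moment; what a row does not reach only later rows make up. A row lasts 1/12 s, in which the tool goes at most 41.7 mm and 7.16 degrees, less where a joint would pass 70% of its speed; a pose out of reach is approached as far as the arm can. A call with a gripper value outside its range is refused whole. OPENING is the opening, from 0 (shut) to 1 (fully open), set as the call begins (- or left out, the last holds). The fingers move at their own pace and stop on an object; FORCE is the grip in N (left out, the last holds). Time passes only in rows, so rows that repeat a pose let the fingers close. It gives the time, the measured TCP pose, the force and the opening at its end, in the units of the state.
- state(): the state, without advancing time (a new reading comes with each control period).
- read_camera(name): name is "scene" or "side" or "wrist"; returns the picture (480x640x3 uint8, red, green, blue); there is no depth.
- calibration(name): a dict with "fov_y" (degrees; the focal length in pixels is half the picture's height over the tangent of half this angle, whatever the lens; pixels are square), "cx", "cy" (the principal point, pixels), "cam_to_world" (4x4, takes a point from camera to world coordinates). Camera axes: x right, y down, z forward; pixel columns grow to the right and rows downward; lengths in m; the calibration is good to about 2 mm. A picture is of the moment at which its call begins: read the wrist's pose just before it. calibration takes no time and is no camera call; for the wrist camera it gives the pose at the moment of the call.
- finish_job(): hands the job in, once; it reports no verdict.
The state is a dict: "t": time; "joint_positions": joint angles; "qvel": joint speeds; "joint_efforts": joint torques, N m; "eef_pos": TCP position; "ee_rot": TCP orientation; "force": force on the tool from outside, world axes, zero at the start; "torque": the same for the moment, N m; "grip_width": finger opening in m.
Only numpy, scipy, OpenCV 4.12 (cv2) and the standard library are available. Lean on these libraries where they do the work, as an engineer would, in place of code of your own. Each camera call takes 0.05 s, during which the arm holds its last target. There are 200 camera calls.

## Working session

There is one attempt and no reset: what is moved stays moved. The work goes in short steps, Python scripts to look and compute and a shell command to move; the robot and the scene stay as the last step left them, time stands still between calls to the robot, and variables do not carry over. Pictures are saved under pics/ and viewed, about 8 in all and at most 12, crops included, and the job is handed in when it is done.

```bash
mkdir -p pics
python3 - <<'E'
from cell import *
import cv2,numpy as np
s=state();print(s['t'],s['eef_pos'],s['ee_rot'],s['force'],s['grip_width'])
for n in("scene","side"):
    im=read_camera(n);cv2.imwrite(f'pics/{n}0.png',im[:,:,::-1]);c=calibration(n);print(n,c['fov_y'],c['cx'],c['cy'],np.round(c['cam_to_world'],3).tolist())
E
```

```text
0.0 [5.49709325e-01 3.84585876e-05 4.03900543e-01] [-3.13988348e+00 -2.45442139e-04  1.57078305e+00] [-0.42475755 -0.04188679  0.45008457] 0.08552151040876252
scene 47.213381492502045 316.62338549559513 227.96328574254497 [[-0.827, -0.362, 0.431, 0.156], [-0.562, 0.525, -0.639, 0.55], [0.005, -0.771, -0.637, 0.643], [0.0, 0.0, 0.0, 1.0]]
side 46.265411265987574 330.0212494247337 234.87661394787148 [[-0.847, -0.35, 0.4, 0.15], [-0.531, 0.529, -0.663, 0.677], [0.02, -0.774, -0.633, 0.702], [0.0, 0.0, 0.0, 1.0]]
```

View pics/scene0.png

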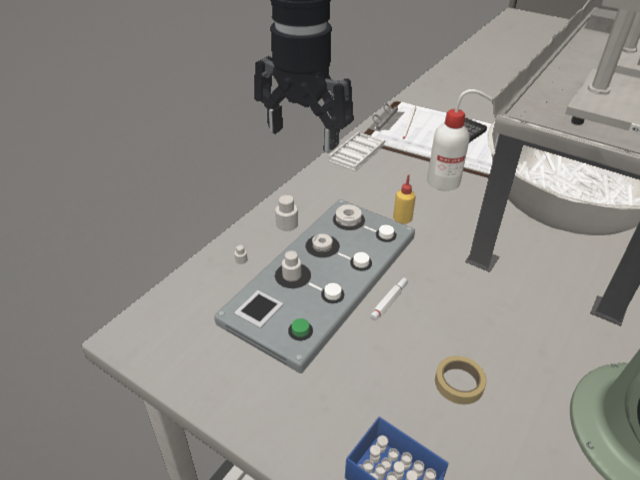

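View pics/side0.png

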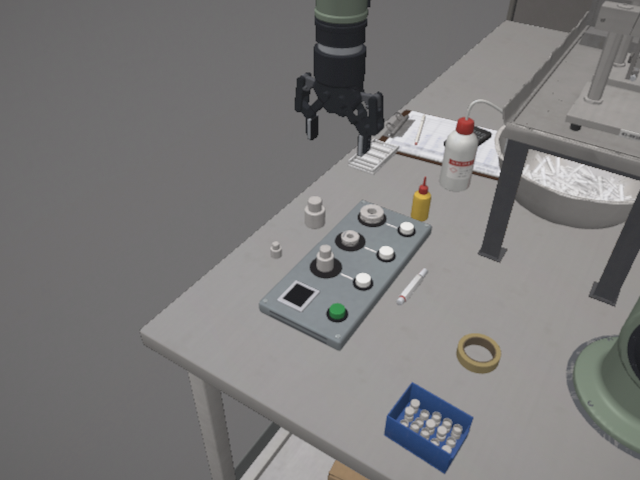

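Candidates for the master (scene view):
- The stepped piece in a nest at (291,268).
- A larger one loose on the bench at (287,213).
- A smaller one at (241,255).
- The bottles of parts in the blue box.

The one standing in a nest is the match. Its white line leads to the key at (333,292), the white key next to the green one at (300,327). The other white keys are at (361,260) and (386,232). Next I measure positions and check a close crop.

```bash
cat > h.py <<'E'
import cv2,numpy as np
from cell import calibration
def ray(n,p,z):
    c=calibration(n);f=240/np.tan(np.radians(c['fov_y']/2));T=np.array(c['cam_to_world'])
    d=T[:3,:3]@[(p[0]-c['cx'])/f,(p[1]-c['cy'])/f,1];o=T[:3,3]
    return o+d*(z-o[2])/d[2]
E
python3 - <<'E'
from h import *
G={'scene':[(300,327),(333,292),(361,260),(386,232)],'side':[(337,312),(363,281),(386,253),(406,229)]}
M={'scene':[(291,257)],'side':[(325,250)]}
for n in G:
    im=cv2.imread(f'pics/{n}0.png');h=cv2.cvtColor(im,cv2.COLOR_BGR2HSV)
    for i,(x,y) in enumerate(G[n]):
        m=cv2.inRange(h,(45,100,60),(85,255,255)) if i==0 else cv2.inRange(h,(0,0,200),(180,60,255))
        w=np.zeros_like(m);w[y-14:y+15,x-14:x+15]=m[y-14:y+15,x-14:x+15]
        k,l,st,ce=cv2.connectedComponentsWithStats(w);j=1+np.argmax(st[1:,4])
        print(n,i,ce[j].round(1),st[j],ray(n,ce[j],.042).round(4))
    for p in M[n]: print('master top',ray(n,p,.075).round(4))
a=cv2.imread('pics/scene0.png')[180:360,200:420]
cv2.imwrite('pics/crop.png',cv2.resize(a,None,fx=3.3,fy=3.3,interpolation=cv2.INTER_CUBIC))
E
```

```text
scene 0 [299.7 327. ] [292 319  17  17 238] [0.458  0.1421 0.042 ]
scene 1 [332.3 289. ] [325 283  16  13 171] [0.4605 0.0539 0.042 ]
scene 2 [360.8 257.4] [354 252  15  12 145] [ 0.461  -0.0313  0.042 ]
scene 3 [386.  229.5] [379 225  15  10 124] [ 0.4613 -0.1164  0.042 ]
master top [0.5323 0.0603 0.075 ]
side 0 [336.6 311.1] [329 304  17  15 206] [0.4557 0.1427 0.042 ]
side 1 [362.7 277.6] [356 273  14  10 115] [0.4589 0.0529 0.042 ]
side 2 [385.8 250.1] [380 246  13   9  99] [ 0.4592 -0.0324  0.042 ]
side 3 [406.4 225.7] [401 222  12   8  81] [ 0.4594 -0.1173  0.042 ]
master top [0.5308 0.06   0.075 ]
```

View pics/crop.png

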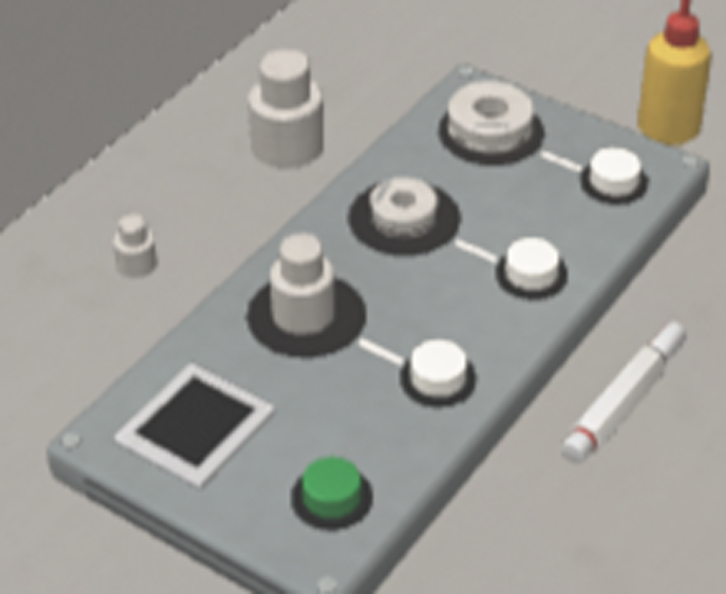

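The crop confirms it: the 30 mm-wide master stands in the left nest, and its line leads to the left white key. The key A top is at about (0.4585, 0.055) and the green key at about (0.458, 0.140), with the station yaw near 0. I'll shut the gripper and hover over key A.

```bash
python3 -m jog '[[0.02,-0.03,0,0,0,0],[0.04,-0.06,0,0,0,0],[0.055,-0.0915,0.02,0,0,0],[0.055,-0.0915,0.05,0,0,0],[0.055,-0.0915,0.08,0,0,0],[0.055,-0.0915,0.11,0,0,0],[0.055,-0.0915,0.13,0,0,0],[0.055,-0.0915,0.13,0,0,0],[0.055,-0.0915,0.13,0,0,0],[0.055,-0.0915,0.13,0,0,0]]' 0 20
python3 - <<'E'
from cell import *
import cv2,numpy as np
a=read_camera('wrist');c=calibration('wrist');b=read_camera('scene')[170:370,200:420]
T=np.linalg.inv(c['cam_to_world']);f=240/np.tan(np.radians(c['fov_y']/2))
for p in [(.4585,.055,.044),(.458,.140,.044),(.4585,.055,.096)]:
    q=T[:3,:3]@p+T[:3,3];print(p,q[0]/q[2]*f+c['cx'],q[1]/q[2]*f+c['cy'])
s=state();print(s['eef_pos'],s['ee_rot'],s['force'])
b=cv2.resize(b,(528,480));o=np.hstack([a,b])
cv2.imwrite('pics/h1.png',cv2.resize(o,(800,int(480*800/o.shape[1])))[:,:,::-1]);print(800/o.shape[1]);cv2.imwrite('pics/w1.png',a[:,:,::-1])
E
```

```text
t: 0.93
eef_pos: [0.4591, 0.055, 0.2756]
ee_rot: [3.141, 0.0, 1.571]
force: [0.6, 0.3, 0.3]
grip_width: 0.0
(0.4585, 0.055, 0.044) 313.33839431375793 257.81745684351654
(0.458, 0.14, 0.044) 311.84559789244355 100.3614908483728
(0.4585, 0.055, 0.096) 312.79008832667756 301.26148458162027
[0.45942973 0.05495416 0.27615281] [3.13887208e+00 8.52749135e-05 1.57072971e+00] [-0.59688394  0.50484614 -0.23221642]
0.684931506849315
```

View pics/h1.png

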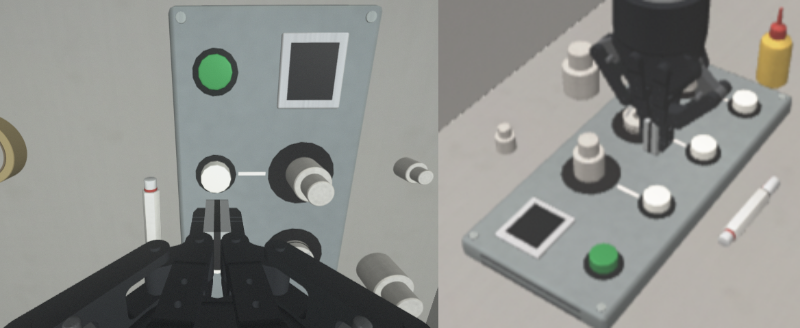

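Prediction and wrist image agree: key A at (216,177) in the picture, predicted (215,177). Descending.

```bash
python3 -m jog '[[0,0,0.02,0,0,0],[0,0,0.04,0,0,0],[0,0,0.05,0,0,0],[0,0,0.054,0,0,0],[0,0,0.056,0,0,0],[0,0,0.058,0,0,0],[0,0,0.058,0,0,0]]'
python3 -m jog '[[0,0,0.001,0,0,0],[0,0,0.002,0,0,0],[0,0,0.003,0,0,0],[0,0,0.003,0,0,0]]'
```

```text
t: 1.62
eef_pos: [0.4591, 0.055, 0.2174]
ee_rot: [3.14, 0.0, 1.571]
force: [-0.4, 0.2, -0.3]
grip_width: 0.0003
t: 1.95
eef_pos: [0.4591, 0.055, 0.2141]
ee_rot: [3.14, 0.0, 1.571]
force: [1.0, 0.0, 3.0]
grip_width: -0.0
```

```bash
python3 -m jog '[[0,0,0.001,0,0,0],[0,0,0.002,0,0,0],[0,0,0.003,0,0,0],[0,0,0.003,0,0,0]]'
python3 -m jog '[[0,0,0.0005,0,0,0],[0,0,0.0005,0,0,0],[0,0,0.0005,0,0,0]]'
```

```text
t: 2.28
eef_pos: [0.4591, 0.055, 0.2114]
ee_rot: [3.14, 0.0, 1.571]
force: [-0.4, 0.3, 9.6]
grip_width: 0.0003
t: 2.53
eef_pos: [0.4591, 0.055, 0.2113]
ee_rot: [3.14, 0.0, 1.571]
force: [-1.2, 0.1, 13.8]
grip_width: -0.0002
```

Force rose to 13.8 N with the tip stalled at 0.038, so the key is on its hard stop. Now I lift and go to green.

```bash
python3 -m jog '[[0,0,-0.01,0,0,0],[0,0,-0.04,0,0,0],[0.03,0,-0.06,0,0,0],[0.06,0,-0.06,0,0,0],[0.085,0,-0.06,0,0,0],[0.085,0,-0.06,0,0,0],[0.085,0,-0.06,0,0,0]]'
python3 - <<'E'
from cell import *
import cv2
cv2.imwrite('pics/h2.png',cv2.resize(read_camera('scene')[200:350,230:430],(800,600),interpolation=cv2.INTER_CUBIC)[:,:,::-1])
cv2.imwrite('pics/w2.png',read_camera('wrist')[:,:,::-1])
E
```

```text
t: 3.12
eef_pos: [0.4577, 0.1408, 0.2696]
ee_rot: [-3.14, 0.001, 1.573]
force: [0.1, -0.8, 0.1]
grip_width: -0.0001
```

View pics/h2.png

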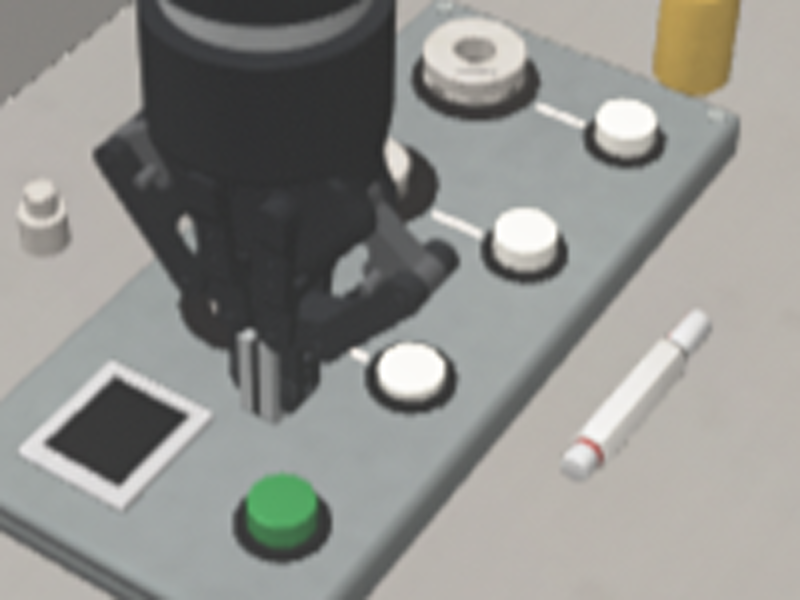

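View pics/w2.png

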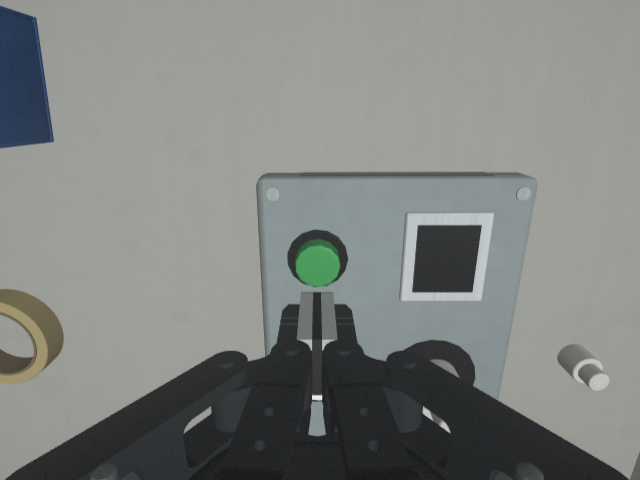

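Key A sits visibly lower than the other two, at (410,370) in the scene crop. The green key lies under the fingertips, at (317,263) in the wrist view, as key A did before its press. Now pressing green (tip at about 0.097).

```bash
python3 -m jog '[[0,0,0.02,0,0,0],[0,0,0.04,0,0,0],[0,0,0.048,0,0,0],[0,0,0.051,0,0,0],[0,0,0.053,0,0,0],[0,0,0.055,0,0,0],[0,0,0.057,0,0,0],[0,0,0.057,0,0,0]]'
python3 -m jog '[[0,0,0.001,0,0,0],[0,0,0.002,0,0,0],[0,0,0.0025,0,0,0],[0,0,0.003,0,0,0],[0,0,0.003,0,0,0]]'
```

```text
t: 3.88
eef_pos: [0.4587, 0.1398, 0.2136]
ee_rot: [3.141, 0.001, 1.571]
force: [-0.8, -1.7, 2.9]
grip_width: 0.0005
t: 4.3
eef_pos: [0.4588, 0.1399, 0.2113]
ee_rot: [3.14, 0.001, 1.571]
force: [-3.2, -2.3, 12.7]
grip_width: -0.0001
```

12.7 N at the same stop height, well above the 4 N spring: fully down. Lifting clear and moving off.

```bash
python3 -m jog '[[0,0,0,0,0,0],[0,0,-0.005,0,0,0],[0,0,-0.02,0,0,0],[0,0,-0.05,0,0,0],[0,0,-0.09,0,0,0],[0,0,-0.13,0,0,0],[0,0,-0.17,0,0,0],[0.04,0,-0.19,0,0,0],[0.08,0,-0.19,0,0,0],[0.1,0,-0.19,0,0,0],[0.1,0,-0.19,0,0,0],[0.1,0,-0.19,0,0,0],[0.1,0,-0.19,0,0,0]]'
python3 - <<'E'
from h import *
from cell import *
for n in ('scene','side'):
    b=read_camera(n)[:,:,::-1];cv2.imwrite(f'pics/{n}3.png',b)
a=cv2.imread('pics/scene3.png')[150:360,200:440];cv2.imwrite('pics/f1.png',cv2.resize(a,(685,600),interpolation=cv2.INTER_CUBIC))
a=cv2.imread('pics/side3.png')[150:360,220:460];cv2.imwrite('pics/f2.png',cv2.resize(a,(685,600),interpolation=cv2.INTER_CUBIC))
E
```

```text
t: 5.38
eef_pos: [0.4583, 0.2399, 0.3998]
ee_rot: [-3.141, 0.0, 1.571]
force: [-0.9, -1.1, -0.4]
grip_width: -0.0001
```

View pics/f1.png

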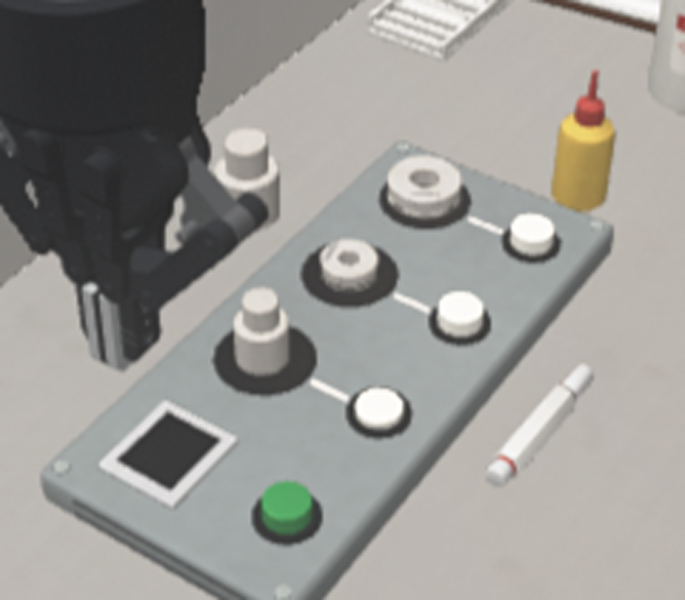

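View pics/f2.png

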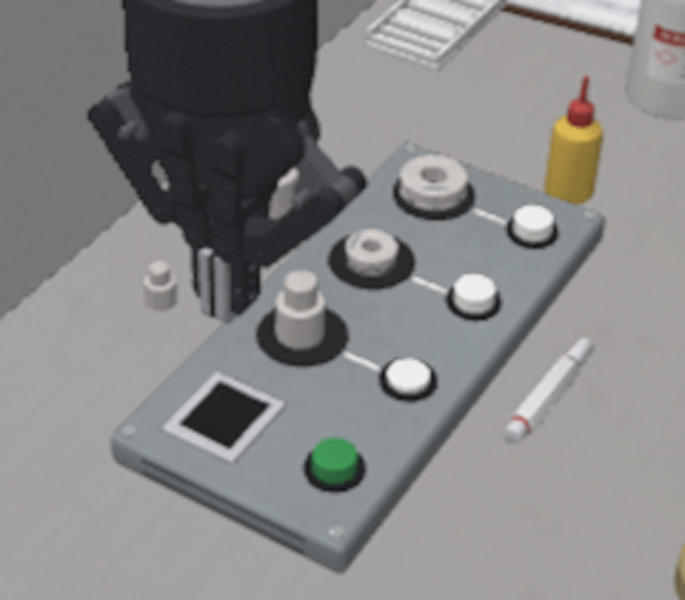

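Both views show key A low in its collar (at (378,410) in the scene crop), the green key back up (287,508), the other two white keys up and everything else in place. Handing in.

```bash
python3 -c "
from cell import *
print(finish_job())"
```

```text
the job is handed in; nothing more can be done
None
```

The job is done and handed in at about 5.5 s of the 35 s allowed; no verdict is reported.

- **White key:** The stepped master stood in the left nest, so I pressed the left white key with the closed fingertips. It reached its hard stop, at 13.8 N with the tip stalled at about 38 mm.
- **Green key:** I then pressed it to its hard stop, at 12.7 N and the same height, released it and moved the arm well clear.

The last two camera views show the left white key down, the green key back up and the other two white keys up. By eye, the setting pieces, plug gauge and oil bottle had not moved. No check failed. The only disagreement was about 1.5 mm between the two cameras' positions for the keys, too small to matter here.

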